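# Hang the red sign over the stand's bar

### The job

The tester is out of service: hang the red folded sign over the horizontal bar of the sign stand, about in the middle, so that one flap hangs on each side of the bar and the sign rests on it by its roof. Lower it onto the bar, do not let it fall, and leave the yellow and the green sign standing where they are.

Things in the scene. Friction and masses are not known exactly. Their poses are not given: they have to be found in the camera images.
- red_sign_center (a point): Centre (45 mm up) of the red sign with white bars: a rigid inverted-U saddle of 4 mm plastic, ridge along its y, open below and at both ends. 80 mm long, 90 mm high, 110 g. Side walls upright 45 to 76 mm above the lower edges: 40 mm wide outside, 32 inside; below, the flaps spread to 66 mm outside, 58 inside. Flat roof 22 mm wide, its underside 86 mm above the lower edges.
- yellow_sign_center (a point): Centre (45 mm up) of the yellow sign with black stripes; same shape, size and axes as the red sign. To be left alone.
- green_sign_center (a point): Centre (45 mm up) of the green sign with a white disc on each flap; same shape, size and axes as the red sign. To be left alone.
- bar_mid (a point): Middle of the sign stand's horizontal steel bar, on its axis, 140 mm above the table. The bar is 14 mm thick and runs along this frame's y; upright posts 12 mm thick at y = -105 and +105 mm, with 19 mm black balls on top, carry its ends. The stand is fixed; its base plate (100 x 250 mm) is 12 mm high. Nothing is above the bar.

How it is judged:
By the outcome, as a careful person would: the job done as asked, in the order asked, and still so for the second after the job is handed in, with the robot touching nothing.
It also fails if it takes over 42 s, if anything falls off the work surface, if the arm or the gripper's body presses on something with over 40 N, if the wrist force passes 120 N, or if a joint passes its speed limit or range.

### The arm

A 6-joint arm with a two-finger parallel gripper is mounted at the origin on a cart in front of the work surface, level with it; the furniture and walls round the work are solid. World frame = base frame: x ahead of the robot, y to its left, z up, the work surface at z = 0. Lengths are in m, angles in rad, forces in N, time in s.
With the tool pointing down it reaches from about 0.35 to 0.725 m from the base axis. Payload 4.3 kg.
Tool frame: the origin (TCP) lies midway between the tips of the shut fingers; the grasp point (between the pads) lies 19 mm behind it; z points along the fingers, x is the direction in which the jaws open and shut, and the axes are right-handed (so a half turn about z gives the same grasp; the last joint's range is limited). The gripper opens to 85 mm and grips with 20 to 120 N. Pads are 22 mm wide; open, the fingers measure 114 mm over their backs; the gripper's body (76 mm by 85 mm) begins 54 mm behind the grasp point. The pads swing forward as they close: fully open they stand 13 mm farther back than shut.
Start: joints at [-1.298, 0.377, 0.081, 1.274, 0, 1.46], TCP at [0.215, -0.533, 0.2] pointing down, gripper open.
Joint ranges: [-2.72, 2.72], [-0.84, 1.66], [-1.02, 1.22], [-1.77, 2.12], [-1.37, 1.28], [-3.14, 3.14]. Speed limits (rad/s): [2.57, 2.57, 3.14, 3.14, 3.14, 3.14].

### API

Orientations are given as [roll, pitch, yaw] about the fixed x, y, z axes, in that order (R = Rz(yaw) Ry(pitch) Rx(roll)).
In Python, from rig import env gives the robot as it stands. The module is installed in compiled form; this text tells all that it offers.
- The arm moves only by the tool carry_out, never from a script. Its argument "steps" is a list of rows, each a list of 5 numbers: the shift along the tool's x, y, z in m, then the turn about the tool's z in rad, then the closure, from -1 (fully open) to 1 (shut), so that 0 is half open. In form: [[x, y, z, spin, claw], ...]. A call has 1 to 10 rows; each row shifts and turns the commanded pose from where the row before left it, along the tool's axes as they then stand; what a row does not reach is not made up. A row lasts 1/8 s, in which the tool goes at most 62.5 mm and 10.7 degrees, less where a joint would pass 70% of its speed; a pose out of reach is approached as far as the arm can. A call is refused whole if a number of a shift passes 0.0625 or a number of a turn 0.188, either way. A call with a gripper value outside its range is refused whole. The fingers move at their own pace and stop on an object; the grip force is fixed at half the most. Time passes only in rows, so rows that do not move let the fingers close. It gives the time, the measured TCP pose, the force and the opening at its end, in the units of the state.
- env.observe(): the state, without advancing time (a new reading comes with each control period).
- env.read_camera(name): name is "side" or "top"; returns (picture, depth): 480x640x3 uint8, red, green, blue; 480x640 float32, m along the optical axis (not along the pixel's ray), 0 where there is no reading.
- env.camera_info(name): a dict with "K" (3x3 intrinsics, pixels), "rvec" (rotation vector, rad) and "tvec" (3), from world to camera coordinates, as OpenCV has them. Camera axes: x right, y down, z forward; pixel columns grow to the right and rows downward; lengths in m; the calibration is good to about 2 mm. A picture is of the moment at which its call begins. camera_info takes no time and is no camera call.
- env.close_job(): hands the job in, once; it reports no verdict.
The state is a dict: "time": time; "q": joint angles; "joint_velocities": joint speeds; "tau": joint torques, N m; "position": TCP position; "tool_rot": TCP orientation; "contact_force": force on the tool from outside, world axes, zero at the start; "wrist_torque": the same for the moment, N m; "grip_width": finger opening in m.
Only numpy, scipy, OpenCV 4.12 (cv2) and the standard library are available. Lean on these libraries where they do the work, as an engineer would, in place of code of your own. Each camera call takes 0.05 s, during which the arm holds its last target.

## Working session

There is one attempt and no reset: what is moved stays moved. The work goes in short steps, Python scripts to look and compute and a tool call to move; the robot and the scene stay as the last step left them, time stands still between calls to the robot, and variables do not carry over. Pictures are saved under pics/ and viewed, and the job is handed in when it is done.

Besides the shell and the picture viewer there is one more tool, called after "Emit:" by a JSON object that holds its "api" and its "payload". carry_out: Moves the arm, as the interface text tells. Its arguments: {"type":"object","properties":{"steps":{"type":"array","items":{"type":"array","items":{"type":"number"}}}},"required":["steps"]}

```bash
mkdir -p pics
cat > h.py <<'E'
import numpy as np,cv2
from rig import env
def save(im,n): cv2.imwrite('pics/'+n,cv2.cvtColor(im,cv2.COLOR_RGB2BGR))
def pts(name,depth):
    c=env.camera_info(name);K=np.array(c['K']);R=cv2.Rodrigues(np.array(c['rvec'],float))[0];t=np.array(c['tvec']).ravel()
    v,u=np.mgrid[:480,:640]
    P=np.stack([(u-K[0,2])/K[0,0]*depth,(v-K[1,2])/K[1,1]*depth,depth],-1)
    return (P-t)@R
E
python3 - <<'E'
from h import *
for n in('side','top'):
    p,d=env.read_camera(n);save(p,n+'0.png');np.savez(n+'0.npz',p=p,d=d)
    c=env.camera_info(n);print(n,c)
s=env.observe();print(s)
E
```

```text
side {'K': array([[578.07745483,   0.        , 309.05800025],
       [  0.        , 578.07745483, 247.7283137 ],
       [  0.        ,   0.        ,   1.        ]]), 'rvec': array([ 2.0585789 , -0.02864707, -0.01624223]), 'tvec': array([-0.51473897,  0.24480687,  0.71228516])}
top {'K': array([[553.20298405,   0.        , 320.47645758],
       [  0.        , 553.20298405, 239.83001143],
       [  0.        ,   0.        ,   1.        ]]), 'rvec': array([ 1.99613599, -2.21611652,  0.2554547 ]), 'tvec': array([0.27173789, 0.51919795, 0.88705709])}
{'time': 0.1, 'q': array([-1.29828220e+00,  3.77998969e-01,  7.97950435e-02,  1.27439554e+00,
       -3.39017702e-06,  1.46049514e+00]), 'joint_velocities': array([-0.00051515, -0.0006437 ,  0.00491354, -0.00032777,  0.00079651,
        0.00016882]), 'tau': array([ 4.68726448e-04, -4.64694285e+01,  2.70582068e+01,  1.20345235e-02,
       -1.64482544e-04,  4.33319428e-06]), 'position': array([ 0.21461615, -0.53277148,  0.199363  ]), 'tool_rot': array([-3.14139754e+00,  1.79255672e-03, -1.18798083e+00]), 'contact_force': array([-0.65792118,  0.15156534,  1.01094383]), 'wrist_torque': array([-0.02602458, -0.00281523, -0.03454631]), 'grip_width': 0.08526372100376443}
```

View pics/side0.png

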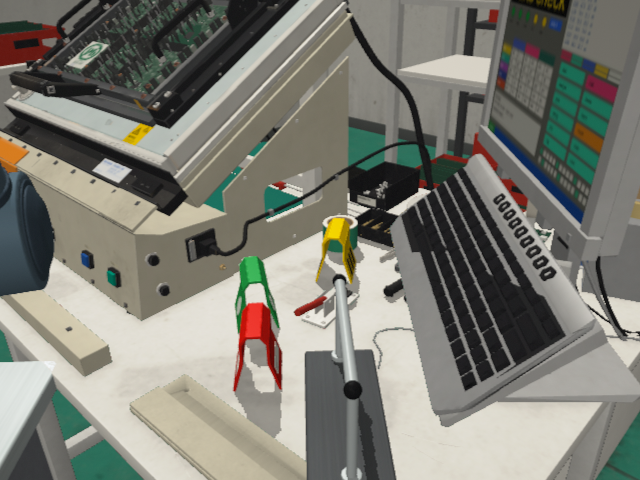

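View pics/top0.png

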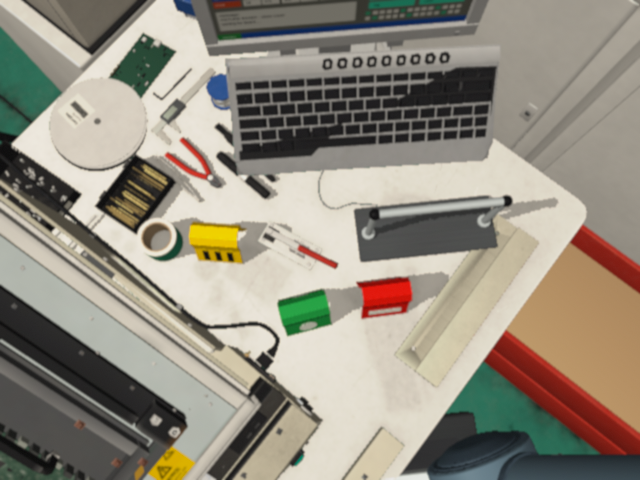

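The side view shows the red sign at about (258,345), the green one close behind it at (252,290), and the stand's bar running from (340,280) to (352,388). In the top view the red sign is at (386,298), the green at (304,312), the yellow at (215,242), and the bar runs from (374,214) to (508,201).

```bash
cat >> h.py <<'E'
def masks(p):
    h=cv2.cvtColor(p,cv2.COLOR_RGB2HSV).astype(int);H,S,V=h[...,0],h[...,1],h[...,2]
    return dict(red=((H<6)|(H>174))&(S>170)&(V>90),green=(H>50)&(H<80)&(S>150)&(V>60),yellow=(H>20)&(H<32)&(S>170)&(V>90))
def pca(Q):
    r=cv2.minAreaRect((Q[:,:2]*1000).astype(np.float32)); return np.round(r[0],1),np.round(r[1],1),round(r[2],1)
E
python3 - <<'E'
from h import *
for n in('top','side'):
    z=np.load(n+'0.npz');P=pts(n,z['d']);m=masks(z['p']);ok=z['d']>0
    for k in m:
        for lo,hi in((.084,.1),(.05,.072),(.005,.03)):
            M=m[k]&ok&(P[...,2]>lo)&(P[...,2]<hi)&(P[...,0]<.75)&(P[...,0]>.2)&(abs(P[...,1])<.6)
            N,L,st,_=cv2.connectedComponentsWithStats(M.astype(np.uint8))
            if N<2: continue
            i=1+np.argmax(st[1:,4]);Q=P[L==i]
            print(n,k,lo,len(Q),Q.mean(0).round(4),pca(Q),'z95',np.percentile(Q[:,2],[5,50,95]).round(4))
    M=ok&(P[...,2]>.125)&(P[...,2]<.18)
    if n=='top':
        M[:180]=0;M[240:]=0;M[:,:355]=0;M[:,530:]=0
    else:
        M[:265]=0;M[410:]=0;M[:,:325]=0;M[:,370:]=0
    Q=P[M];print('bar',n,len(Q),Q.mean(0).round(4),pca(Q),np.percentile(Q[:,2],[5,50,95]))
    Q=Q[Q[:,2]<.149]
    print(cv2.fitLine(Q[:,:2].astype(np.float32),cv2.DIST_HUBER,0,.001,.001).ravel(),pca(Q))
E
```

```text
top red 0.084 881 [0.4427 0.1196 0.0895] (array([443.2, 120.1]), array([32.2, 78.8]), 1.8) z95 [0.0852 0.0898 0.0927]
top red 0.05 59 [0.4237 0.1171 0.0603] (array([423.6, 119.8]), array([ 0.7, 77.7]), 1.3) z95 [0.0511 0.0601 0.0698]
top red 0.005 257 [0.7224 0.4375 0.0107] (array([731.5, 439.3]), array([87.3, 40.9]), 47.9) z95 [0.008  0.0106 0.0137]
top green 0.084 862 [0.431  0.2563 0.0896] (array([431. , 256.3]), array([32. , 75.8]), 9.0) z95 [0.0851 0.0899 0.0928]
top green 0.05 40 [0.4106 0.2613 0.0615] (array([410.5, 261.9]), array([ 0.6, 56.8]), 9.0) z95 [0.0518 0.0614 0.0719]
top green 0.005 82 [0.5589 0.4764 0.022 ] (array([558.7, 479.8]), array([11.1, 47.9]), 35.2) z95 [0.0143 0.0219 0.0292]
top yellow 0.084 811 [0.5678 0.3923 0.0894] (array([568.3, 392.2]), array([79.8, 31.4]), 79.2) z95 [0.0852 0.0897 0.0926]
top yellow 0.05 115 [0.5493 0.3952 0.0609] (array([549.2, 395.1]), array([77.2,  1.9]), 79.1) z95 [0.0516 0.0609 0.0702]
top yellow 0.005 208 [0.541  0.3968 0.0178] (array([541.1, 396.9]), array([77.9,  7.9]), 79.6) z95 [0.0071 0.0177 0.0284]
bar top 1305 [0.5579 0.0
[... 829 characters left out ...]
.0143] (array([570.6, 469.8]), array([11. , 25.3]), 59.3) z95 [0.0055 0.0138 0.0238]
side yellow 0.084 376 [0.5708 0.3899 0.0895] (array([570.5, 394.4]), array([85.6, 31.5]), 80.4) z95 [0.0847 0.0902 0.092 ]
side yellow 0.05 65 [0.5852 0.3705 0.0614] (array([586.8, 383.6]), array([67.2,  3.8]), 79.5) z95 [0.0518 0.0616 0.0711]
side yellow 0.005 46 [0.5906 0.3539 0.018 ] (array([590.4, 357.3]), array([19. ,  9.7]), 78.2) z95 [0.0073 0.0173 0.0294]
bar side 1670 [ 5.602e-01 -5.000e-04  1.451e-01] (array([560.9,  23.8]), array([ 18.1, 223. ]), 0.1) [0.13730933 0.14627833 0.14856767]
[ 3.5689557e-03 -9.9999362e-01  5.6017607e-01 -2.4153998e-04] (array([560.9,  23.8]), array([ 18.1, 223. ]), 0.1)
```

Emit:
{"api": "carry_out", "payload": {"steps": [[0,0,0,-0.1735,-1],[0,0,0,-0.1735,-1],[0,0,0,-0.1735,-1],[0,0,0,-0.1735,-1],[0,0,0,-0.1735,-1],[0,0,0,-0.1735,-1],[0,0,0,-0.1735,-1],[0.019,-0.05,0,0,-1],[0.019,-0.05,0,0,-1],[0.019,-0.05,0,0,-1]]}}

```text
time: 1.35
position: [0.2679, -0.3801, 0.1997]
tool_rot: [-3.141, 0.0, 0.026]
contact_force: [0.9, 0.8, 0.5]
grip_width: 0.0858
```

Emit:
{"api": "carry_out", "payload": {"steps": [[0.019,-0.05,0,0,-1],[0.019,-0.05,0,0,-1],[0.019,-0.05,0,0,-1],[0.019,-0.05,0,0,-1],[0.019,-0.05,0,0,-1],[0.019,-0.05,0,0,-1],[0.019,-0.05,0,0,-1],[0.019,-0.05,0,0,-1],[0.019,-0.05,0,0,-1],[0,0,0,0,-1]]}}

```text
time: 2.6
position: [0.4271, 0.0753, 0.1997]
tool_rot: [-3.141, 0.0, 0.033]
contact_force: [-0.4, -0.6, -0.2]
grip_width: 0.0853
```

Emit:
{"api": "carry_out", "payload": {"steps": [[0.0092,-0.022,0,0.004,-1],[0.0092,-0.0223,0,0.004,-1],[0,0,0.03,0,-1],[0,0,0.03,0,-1],[0,0,0.02,0,-1],[0,0,0.01,0,-1],[0,0,0,0,-1]]}}

```text
time: 3.48
position: [0.4434, 0.1165, 0.1097]
tool_rot: [3.141, 0.002, 0.018]
contact_force: [0.0, -0.3, -0.8]
grip_width: 0.0852
```

Run:
```python
from h import *
for n in('side','top'):
    p,d=env.read_camera(n);save(p[200:440,150:470].repeat(2,0).repeat(2,1) if n=='side' else p[190:430,230:550].repeat(2,0).repeat(2,1),n+'1.png')
    P=pts(n,d);M=masks(p)['red']&(P[...,2]>.084)&(P[...,2]<.1)&(P[...,0]<.6)&(P[...,0]>.3)&(abs(P[...,1]-.12)<.1)
    if M.sum()>5: print(n,M.sum(),pca(P[M]))
```

```text
side 772 (array([445.6, 121.1]), array([31.2, 81. ]), 1.3)
top 444 (array([442.6, 131.8]), array([31.4, 55.1]), 1.9)
```

View pics/side1.png

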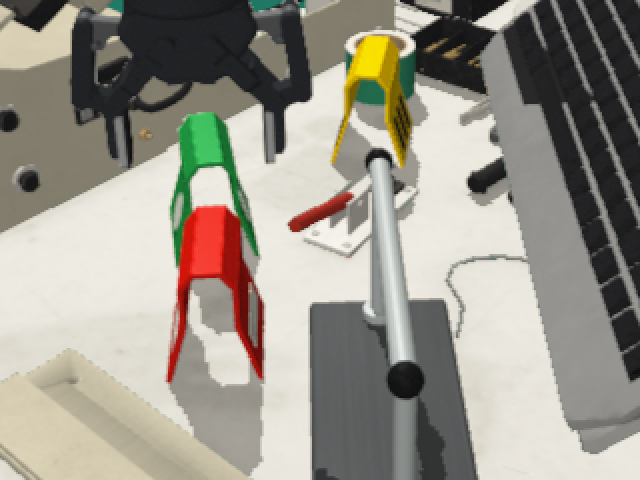

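View pics/top1.png

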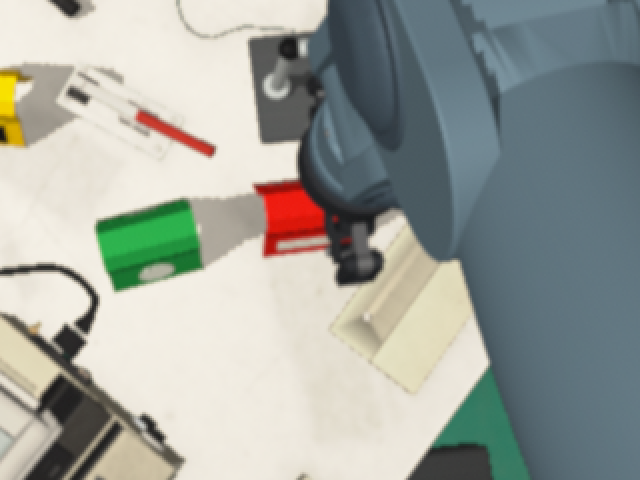

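The side crop shows the open fingers at (120,160) and (275,160) either side of the red sign's line, which is undisturbed. The top crop shows the gripper straddling the red sign, with the green one clear. I'll go down now.

Emit:
{"api": "carry_out", "payload": {"steps": [[0.001,-0.0035,0.02,-0.004,-1],[0,0,0.02,-0.004,-1],[0,0,0.016,0,-1],[0,0,0.01,0,-1],[0,0,0,0,-1]]}}

```text
time: 4.2
position: [0.445, 0.1206, 0.0442]
tool_rot: [3.141, 0.0, 0.026]
contact_force: [0.0, 0.0, 0.5]
grip_width: 0.0853
```

Emit:
{"api": "carry_out", "payload": {"steps": [[0,0,0,0,-0.5],[0,0,0,0,-0.2],[0,0,0,0,0],[0,0,0,0,0.15],[0,0,0,0,0.3],[0,0,0,0,0.5],[0,0,0,0,1],[0,0,0,0,1],[0,0,0,0,1],[0,0,0,0,1]]}}

```text
time: 5.45
position: [0.4452, 0.1207, 0.045]
tool_rot: [3.142, -0.001, 0.027]
contact_force: [-2.8, -0.2, 7.4]
grip_width: 0.0348
```

Run:
```python
from h import *
p,d=env.read_camera('side');save(p[200:440,150:470].repeat(2,0).repeat(2,1),'side2.png')
s=env.observe();print(s['position'],s['tool_rot'],s['contact_force'],s['grip_width'])
P=pts('side',d);M=masks(p)['red']&(P[...,2]>.08)&(P[...,2]<.1)&(P[...,0]<.6)&(P[...,0]>.3)&(abs(P[...,1]-.12)<.1)
print(M.sum(),pca(P[M]))
```

```text
[0.4452395  0.12070938 0.04499284] [ 3.14157842e+00 -7.11052337e-04  2.65188755e-02] [-2.69051998 -0.34249885  7.12402173] 0.03467500628063492
911 (array([445. , 121.2]), array([36.2, 80.5]), 2.6)
```

View pics/side2.png

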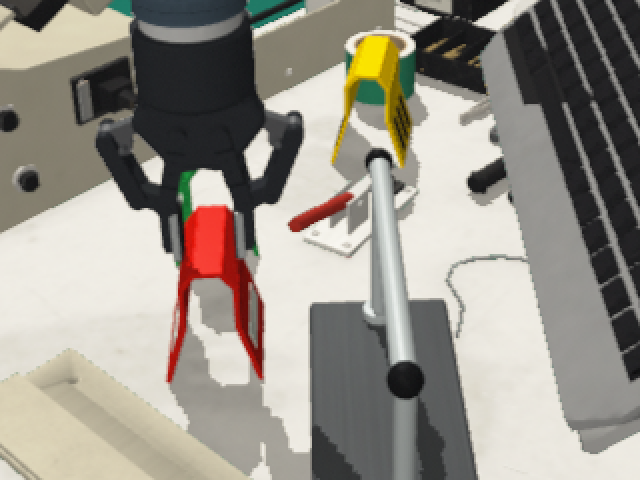

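Opening reads 34.7 mm, not 40 mm, and there is an upward push of 7 N. So the pads are sitting partly on the roof taper, because half-closed fingers stand farther back. I'll open and grip again lower.

Emit:
{"api": "carry_out", "payload": {"steps": [[0,0,0,0,0.0],[0,0,0,0,-0.4],[0,0,0,0,-0.4],[0,0,0.005,0,-0.4],[0,0,0.004,0,-0.4],[0,0,0,0,-0.4]]}}

```text
time: 6.25
position: [0.4444, 0.1205, 0.0346]
tool_rot: [3.141, 0.001, 0.026]
contact_force: [-1.1, -0.4, -0.1]
grip_width: 0.0596
```

Emit:
{"api": "carry_out", "payload": {"steps": [[0,0,0,0,-0.2],[0,0,0,0,0],[0,0,0,0,0.15],[0,0,0,0,0.3],[0,0,0,0,0.5],[0,0,0,0,1],[0,0,0,0,1],[0,0,0,0,1]]}}

```text
time: 7.25
position: [0.4452, 0.1207, 0.0356]
tool_rot: [3.142, -0.0, 0.027]
contact_force: [-2.5, -0.0, 4.1]
grip_width: 0.038
```

Run:
```python
from h import *
p,d=env.read_camera('side');save(p[200:440,150:470].repeat(2,0).repeat(2,1),'side3.png')
s=env.observe();print(s['position'],s['tool_rot'],s['contact_force'],s['grip_width'])
P=pts('side',d);M=masks(p)['red']&(P[...,2]>.08)&(P[...,2]<.1)&(P[...,0]<.6)&(P[...,0]>.3)&(abs(P[...,1]-.12)<.1)
print(M.sum(),pca(P[M]))
```

```text
[0.44514644 0.12068743 0.0356372 ] [ 3.14155681e+00 -4.07984511e-04  2.65167746e-02] [-2.23719042 -0.24945786  5.95054864] 0.038020853907682145
923 (array([444.5, 122. ]), array([36.7, 83.5]), 2.8)
```

View pics/side3.png

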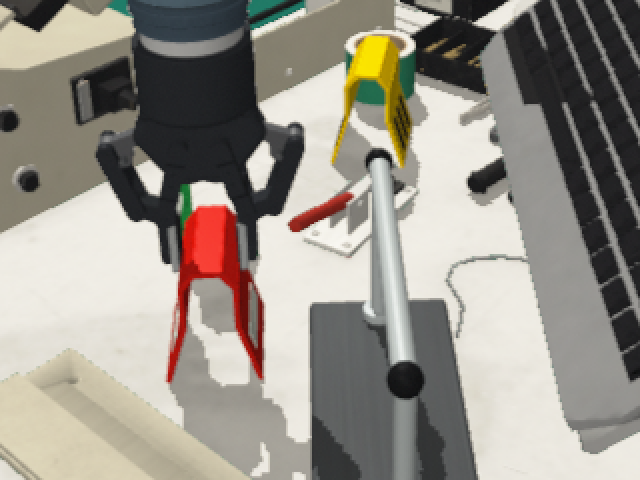

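Now 38 mm, so the pads are on the upright walls. I'll lift.

Emit:
{"api": "carry_out", "payload": {"steps": [[0,0,-0.005,0,1],[0,0,-0.01,0,1],[0,0,-0.02,0,1],[0,0,-0.03,0,1],[0,0,-0.03,0,1],[0,0,-0.03,0,1],[0,0,-0.03,0,1],[0,0,-0.02,0,1],[0,0,-0.005,0,1],[0,0,0,0,1]]}}

```text
time: 8.55
position: [0.445, 0.1207, 0.2151]
tool_rot: [3.141, -0.0, 0.027]
contact_force: [-0.3, 0.2, -1.5]
grip_width: 0.0381
```

```bash
cat > look.py <<'E'
from h import *
import sys
k=sys.argv[1]
s=env.observe();print(s['position'],s['tool_rot'],s['contact_force'],s['grip_width'])
for n in('side','top'):
    p,d=env.read_camera(n);save(p,n+k+'.png')
    P=pts(n,d);X,Y,Z=P[...,0],P[...,1],P[...,2]
    M=masks(p)['red']&(X<.64)&(X>.3)&(abs(Y-.07)<.15)&(Z>.03)
    if n=='top': M[:, :300]=0; 
    else: M&=np.arange(480)[:,None]>150
    if M.sum()<20: continue
    zt=np.percentile(Z[M],98);Q=P[M&(Z>zt-.005)]
    print(n,len(Q),'ztop',zt.round(4),'roof',pca(Q),'mean z vs y slope',np.polyfit(Q[:,1],Q[:,2],1)[0].round(3), 'zmin',np.percentile(Z[M],1).round(4))
E
python3 look.py 4
```

```text
[0.44501704 0.12065511 0.21505545] [ 3.14148098e+00 -8.83778216e-05  2.65182626e-02] [-0.32523954  0.15855938 -1.54576511] 0.03812231734878249
side 604 ztop 0.2707 roof (array([445.5, 121.3]), array([27. , 82.6]), 1.4) mean z vs y slope 0.009 zmin 0.0442
top 19 ztop 0.3146 roof (array([423.8, 146.9]), array([23. , 10.7]), 69.9) mean z vs y slope 3.695 zmin 0.0467
```

View pics/side4.png

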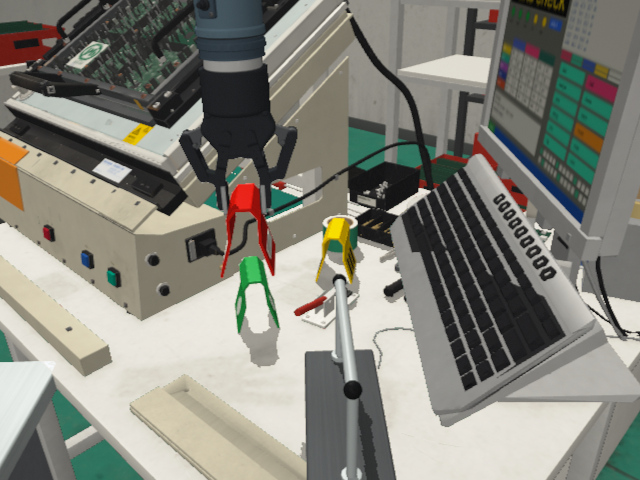

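The side view shows the red sign held level at (247,225), and the green and yellow signs still standing at (255,290) and (337,245). Next is the move over the bar.

Emit:
{"api": "carry_out", "payload": {"steps": [[0.007,0.006,0,0,1],[0.014,0.0125,0,0,1],[0.0177,0.016,0,0,1],[0.0177,0.016,0,0,1],[0.0177,0.016,0,0,1],[0.0177,0.016,0,0,1],[0.014,0.0125,0,0,1],[0.0065,0.005,0,0.015,1],[0,0,0,0.015,1],[0,0,0,0,1]]}}

```text
time: 9.9
position: [0.5596, 0.0239, 0.2151]
tool_rot: [-3.141, 0.0, -0.003]
contact_force: [0.3, 0.2, -0.7]
grip_width: 0.0382
```

```bash
python3 look.py 5
```

```text
[0.55963131 0.02385736 0.21512408] [-3.14146046e+00  4.70342230e-04 -3.45162388e-03] [ 0.30398171  0.22132017 -0.67630778] 0.03815510535964862
side 911 ztop 0.2707 roof (array([556.6,  24.6]), array([81.4, 32.8]), 89.7) mean z vs y slope 0.007 zmin 0.0452
top 476 ztop 0.2726 roof (array([552.6,  42.4]), array([41.5, 36.7]), 88.6) mean z vs y slope -0.053 zmin 0.0476
```

View pics/side5.png

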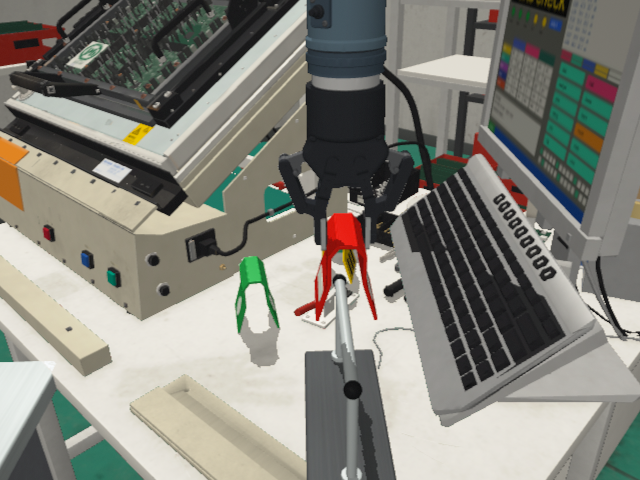

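View pics/top5.png

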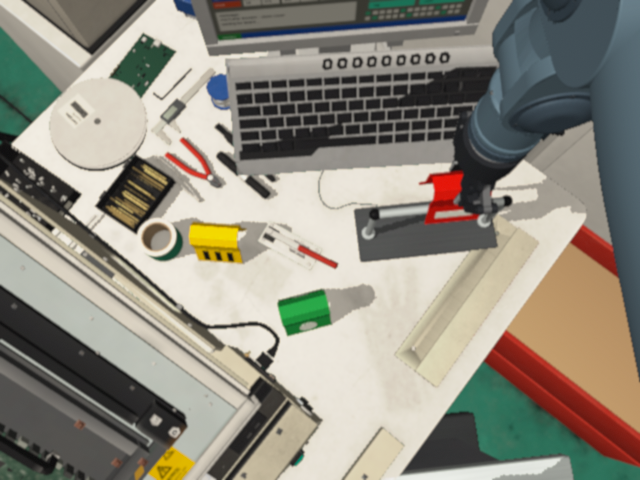

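Side view: the sign is above the bar's middle, its opening straddling the bar at (342,275). Top view: the bar still runs (374,214)-(508,201) beneath it. Before lowering I'll check clearance to the keyboard from the saved depth.

Run:
```python
from h import *
for n in('top','side'):
    z=np.load(n+'0.npz');P=pts(n,z['d']);X,Y,Z=P[...,0],P[...,1],P[...,2]
    for lo in(.0,.03,.06,.1):
        M=(z['d']>0)&(abs(Y-.024)<.06)&(X>.60)&(X<.8)&(Z>lo+.01)
        print(n,lo,X[M].min() if M.any() else None)
```

```text
top 0.0 0.6011005892731167
top 0.03 0.6454136610939438
top 0.06 0.6454136610939438
top 0.1 0.6478370793468072
side 0.0 0.6000226792354588
side 0.03 0.6469458166970795
side 0.06 0.6469458166970795
side 0.1 0.6523630462713993
```

Emit:
{"api": "carry_out", "payload": {"steps": [[0,0,0.015,0,1],[0,0,0.02,0,1],[0,0,0.02,0,1],[0,0,0.01,0,1],[0,0,0,0,1]]}}

```text
time: 10.62
position: [0.5589, 0.0239, 0.1491]
tool_rot: [-3.142, 0.002, -0.003]
contact_force: [0.4, -0.2, -0.9]
grip_width: 0.0379
```

```bash
python3 look.py 6
python3 - <<'E'
import cv2
a=cv2.imread('pics/side6.png')[170:410,200:480];cv2.imwrite('pics/side6c.png',cv2.resize(a,None,fx=2.5,fy=2.5))
E
```

```text
[0.55890182 0.02386976 0.14911036] [-3.14150722e+00  2.22696806e-03 -3.29394489e-03] [ 0.39829849 -0.16877229 -0.89556049] 0.03786475216725086
side 950 ztop 0.205 roof (array([555.6,  24.2]), array([81.4, 33.5]), 90.0) mean z vs y slope 0.007 zmin 0.0453
top 378 ztop 0.2079 roof (array([533.5,  47.2]), array([40. , 78.8]), 82.3) mean z vs y slope -0.099 zmin 0.0477
```

View pics/side6c.png

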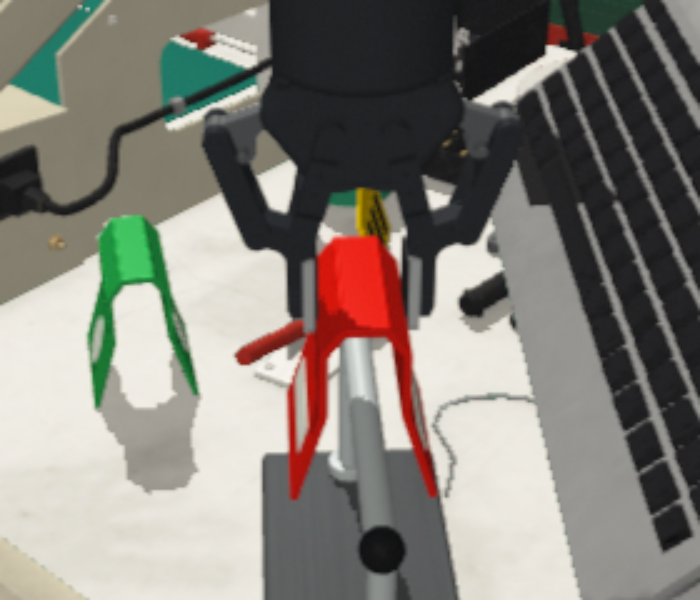

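The flaps straddle the bar with room each side: front roof edge at (360,330), bar below at (358,350), keyboard clear. I'll lower slowly to near contact.

Emit:
{"api": "carry_out", "payload": {"steps": [[0.001,0,0.015,0,1],[0,0,0.015,0,1],[0,0,0.01,0,1],[0,0,0.005,0,1],[0,0,0.002,0,1],[0,0,0,0,1]]}}

```text
time: 11.48
position: [0.5612, 0.0236, 0.1033]
tool_rot: [3.141, -0.0, -0.004]
contact_force: [0.6, 0.2, -1.6]
grip_width: 0.0379
```

Emit:
{"api": "carry_out", "payload": {"steps": [[0,0,0.0015,0,1],[0,0,0.0015,0,1],[0,0,0,0,1]]}}

```text
time: 11.85
position: [0.5609, 0.0237, 0.1002]
tool_rot: [3.142, 0.0, -0.004]
contact_force: [-0.1, -0.3, -1.8]
grip_width: 0.0378
```

Emit:
{"api": "carry_out", "payload": {"steps": [[0,0,0.001,0,1],[0,0,0.001,0,1],[0,0,0,0,1]]}}

```text
time: 12.22
position: [0.5609, 0.0237, 0.0981]
tool_rot: [3.142, 0.0, -0.003]
contact_force: [-0.1, 0.3, -0.4]
grip_width: 0.0381
```

Emit:
{"api": "carry_out", "payload": {"steps": [[0,0,0.001,0,1],[0,0,0.0005,0,1],[0,0,0,0,1]]}}

```text
time: 12.6
position: [0.561, 0.0237, 0.0967]
tool_rot: [3.141, -0.0, -0.003]
contact_force: [-0.0, 0.0, -0.8]
grip_width: 0.0382
```

Emit:
{"api": "carry_out", "payload": {"steps": [[0,0,0.001,0,1],[0,0,0,0,1]]}}

```text
time: 12.85
position: [0.5611, 0.0236, 0.0966]
tool_rot: [3.141, -0.001, -0.003]
contact_force: [-1.9, 0.2, 4.6]
grip_width: 0.0378
```

Contact is at the predicted height, with about 5 N upward. I'll look before releasing.

```bash
python3 look.py 7
python3 - <<'E'
import cv2
a=cv2.imread('pics/side7.png')[170:410,200:480];cv2.imwrite('pics/side7c.png',cv2.resize(a,None,fx=2.5,fy=2.5))
E
```

```text
[0.5610871  0.02363458 0.09656376] [ 3.14136093e+00 -7.40526361e-04 -3.49547222e-03] [-1.85768415  0.20417954  4.560812  ] 0.03779039180624956
side 942 ztop 0.1526 roof (array([557.8,  24.2]), array([80.5, 32.9]), 89.6) mean z vs y slope 0.004 zmin 0.048
top 21 ztop 0.1599 roof (array([527.1,  38.7]), array([58.8, 19.2]), 24.0) mean z vs y slope 1.892 zmin 0.0469
```

View pics/side7c.png

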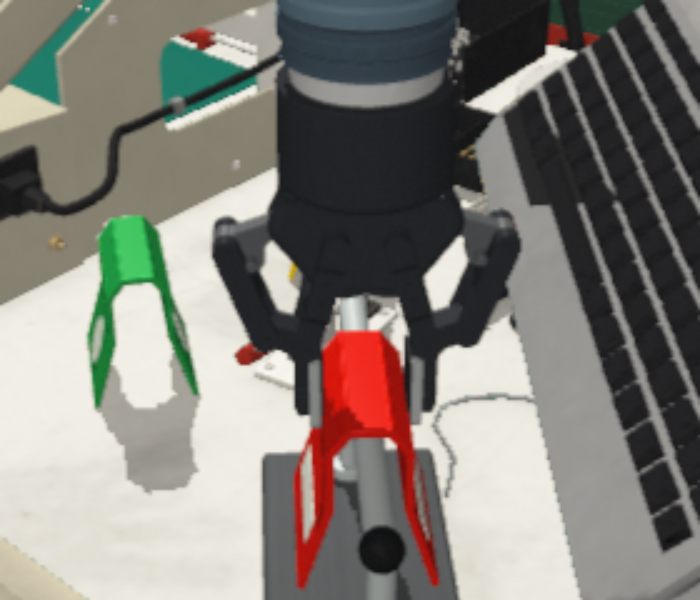

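The sign sits over the bar with a flap on each side at (310,500) and (425,510), and the roof is at bar height. Releasing gently.

Emit:
{"api": "carry_out", "payload": {"steps": [[0,0,0,0,0.15],[0,0,0,0,0.05],[0,0,0,0,-0.05],[0,0,0,0,-0.15],[0,0,0,0,-0.3],[0,0,0,0,-0.45],[0,0,0,0,-0.5],[0,0,0,0,-0.5]]}}

```text
time: 13.95
position: [0.561, 0.0237, 0.0957]
tool_rot: [3.141, -0.0, -0.003]
contact_force: [0.9, -0.1, 0.3]
grip_width: 0.0641
```

```bash
python3 look.py 8
python3 - <<'E'
import cv2
a=cv2.imread('pics/side8.png')[170:410,200:480];cv2.imwrite('pics/side8c.png',cv2.resize(a,None,fx=2.5,fy=2.5))
E
```

```text
[0.56100371 0.02367086 0.09569224] [ 3.14148593e+00 -1.03082584e-04 -3.46159624e-03] [ 0.94973345 -0.08568639  0.25603313] 0.06407817043492021
side 947 ztop 0.1525 roof (array([560.8,  23.9]), array([27.6, 80.3]), 0.1) mean z vs y slope 0.004 zmin 0.0488
top 320 ztop 0.1546 roof (array([549.8,  43.1]), array([38.4, 43.8]), 89.8) mean z vs y slope -0.076 zmin 0.047
```

View pics/side8c.png

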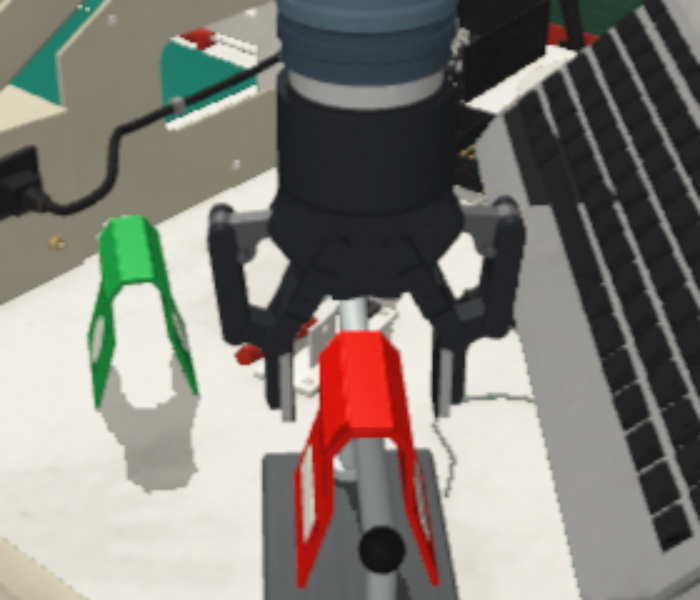

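The fingers are clear on both sides at (285,400) and (440,400), and the sign sits on the bar. I'll go straight up, then back away.

Emit:
{"api": "carry_out", "payload": {"steps": [[0,0,-0.005,0,-0.5],[0,0,-0.015,0,-0.5],[0,0,-0.025,0,-0.5],[0,0,-0.03,0,-0.5],[0,0,-0.03,0,-0.5],[0,0,-0.03,0,-0.5],[-0.03,0,-0.01,0,-0.5],[-0.04,0.04,0,0,-0.5],[-0.04,0.05,0,0,-0.5],[-0.03,0.05,0,0,-0.5]]}}

```text
time: 15.3
position: [0.4203, -0.1156, 0.2422]
tool_rot: [3.14, -0.002, -0.002]
contact_force: [1.4, -0.0, -0.2]
grip_width: 0.0639
```

Emit:
{"api": "carry_out", "payload": {"steps": [[0,0.05,0,0,-0.5],[0,0.05,0,0,-0.5],[0,0.04,0,0,-0.5],[0,0,0,0,-0.5],[0,0,0,0,-0.5]]}}

```text
time: 15.92
position: [0.4209, -0.2543, 0.2414]
tool_rot: [3.142, -0.001, -0.004]
contact_force: [0.9, -0.2, -0.2]
grip_width: 0.0643
```

```bash
python3 look.py 9
python3 - <<'E'
import cv2
a=cv2.imread('pics/side9.png')[170:410,200:480];b=cv2.imread('pics/top9.png')[150:390,160:560]
cv2.imwrite('pics/c9.png',cv2.hconcat([a,b]))
E
```

```text
[ 0.42093372 -0.2543284   0.24141645] [ 3.14156734e+00 -5.69176862e-04 -3.67033826e-03] [ 0.86439611 -0.15379633 -0.15092938] 0.06433831094388849
side 938 ztop 0.1525 roof (array([560.7,  23.8]), array([80.4, 27.4]), 89.4) mean z vs y slope 0.007 zmin 0.0446
top 741 ztop 0.1538 roof (array([558.9,  22.7]), array([79.9, 28.1]), 89.3) mean z vs y slope 0.0 zmin 0.0481
```

View pics/c9.png

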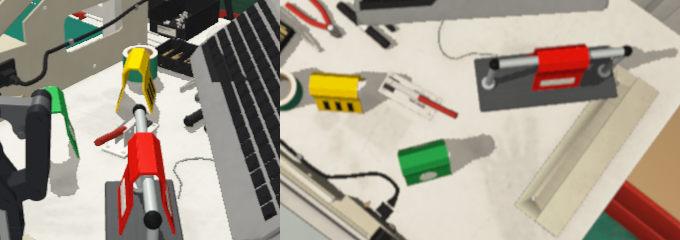

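The red sign hangs on the bar, centred at about (560,67) in the right half of the composite. Yellow at (337,93) and green at (425,162) are where they were. Handing in.

```bash
python3 -c "
from rig import env
print(env.close_job())"
```

```text
the job is handed in; nothing more can be done
None
```

The red sign now hangs over the bar of the stand, one flap on each side, resting on its roof. I handed the job in at about 16 s with the gripper well clear.

- **Grip:** The first grip landed partly on the roof taper (34.7 mm opening), so I opened, went 9 mm lower and gripped the upright walls at 38 mm. The sign held without slipping from there.
- **Lowering:** I lowered it in steps of 1.5 mm or less until it touched the bar, with about 5 N of upward force at the expected height. The sign did not shift noticeably when I opened the fingers.
- **Last checks:** After I backed away, both cameras put the sign level and within about 2 mm of the bar's middle.
    - **Roof height:** Its roof read 152–154 mm against an expected 151 mm; I take the difference as depth noise.
    - **Other signs:** Yellow and green are at the same place as at the start in the top picture, judged by eye. In the last side picture the arm partly hides the green one.

No check failed.

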